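# Tip the cassette shell into the parts pocket and shut the gate

## Task

Push over the cassette shell that stands in the mouth of the parts pocket, so that it falls inwards and lies flat on the pocket's floor, then push the small steel gate fully shut behind it. Only push with the fingers: do not pick the shell up, and leave all the other things on the bench where they are.

Things in the scene. Friction and masses are not known exactly. Their poses are not given: they have to be found in the camera images.
- pocket: Shallow parts pocket fixed to the bench: cork floor 4 mm thick; aluminium rim 6 mm thick, 16 mm high from the bench, on three sides; the fourth is the open mouth. Origin on the bench; x runs from the mouth inwards, y across, z up. Inside: x -86 (mouth) to +80 mm, y -62 to +62 mm. A hinge post 10 mm in diameter, 34 mm high, stands at x -90, y +68 mm.
- shell: Grey plastic cassette shell 12 x 64 x 100 mm, about 60 g, standing on a short end on the cork just inside the mouth, square to the pocket within 9 degrees, top 104 mm above the bench. Origin at the centre of the end it stands on; x: its thickness, pointing into the pocket at the start; y: width; z: length, up at the start. Loose: with its top pushed about 15 mm it falls by itself.
- shell_centre (a point): Middle of the standing shell's body, 50 mm along z from its origin.
- shell_foot (a point): Centre of the end that the shell stands on (its origin).
- gate (a joint): Steel gate bar on a vertical hinge at the mouth's corner, rad. 0: shut, along the pocket's -y from the hinge, at its stop; grows as it swings outwards, clockwise from above; 1.57: straight out along the pocket's -x. Starts 1.0 to 1.6, limit 1.7. Light friction, no spring: stays where left. 4 mm thick, 6 to 132 mm from the hinge axis, 4 to 30 mm above the bench.
- gate_hinge (a point): On the gate's hinge axis, 17 mm above the bench, at pocket x -90, y +68 mm.
- gate_tip (a point): Free end of the gate bar, 132 mm from the hinge axis, mid-thickness, 17 mm above the bench.
- flywheel: Bystander: brass flywheel 68 mm in diameter, 11 mm thick, with an upright shaft to 40 mm high. Origin at the centre of its underside.
- pulley: Bystander: chrome capstan pulley 30 mm in diameter, 22 mm high. Origin at the centre of its underside.
- roller: Bystander: black rubber pinch roller 16 mm in diameter on a steel axle, standing, 26 mm high. Origin at the centre of its underside.
- spare: Bystander: second grey cassette shell lying flat on the bench outside the pocket, 64 x 100 x 12 mm. Origin at the centre of its underside, y along its length.
- jar: Bystander: small glass jar with steel cap, 42 mm in diameter, 48 mm high. Origin at the centre of its underside.
- bottle: Bystander: amber glass bottle, 48 mm in diameter, 115 mm high. Origin at the centre of its underside.
- driver: Bystander: screwdriver 150 mm long lying on the bench along its x. Origin at the middle, on its underside.

How it is judged:
By the outcome, as a careful person would: the job done as asked, in the order asked, and still so for the second after the job is handed in, with the robot touching nothing.
It also fails if it takes over 45 s, if anything falls off the work surface, if the arm or the gripper's body presses on something with over 40 N, if the wrist force passes 120 N, or if a joint passes its speed limit or range.

## Robot

A 7-joint arm with a two-finger parallel gripper is mounted at the origin on the work surface. World frame = base frame: x ahead of the robot, y to its left, z up, the work surface at z = 0. Lengths are in m, angles in rad, forces in N, time in s.
With the tool pointing down it reaches from about 0.4 to 0.85 m from the base axis. Payload 4.5 kg.
Tool frame: the origin (TCP) lies between the finger pads; the fingertips stand 19 mm ahead of it and the grasp point (between the pads) is the TCP (r.tips_ahead is the distance from the TCP to the fingertips, in m); z points along the fingers, y is the line along which they close (so a half turn about z gives the same grasp; the last joint's range is limited). The gripper opens to 88 mm and grips with 3 to 60 N. Pads are 18 mm wide; open, the fingers measure 123 mm over their backs; the gripper's body (75 mm by 187 mm) begins 45 mm behind the grasp point.
Start: joints at [1.156, 0.689, -0.195, 1.565, 0.157, 0.902, -0.215], TCP at [0.271, -0.563, 0.237] pointing down, gripper open.
Joint ranges: [-3.01, 3.01], [-0.46, 2.08], [-1.47, 1.51], [0.13, 2.56], [-1, 4.14], [0.04, 2.09], [-2.66, 2.66]. Speed limits (rad/s): [2.57, 2.57, 3.14, 3.14, 3.14, 3.14, 3.14].

## Interface

Orientations are given as a unit quaternion [x, y, z, w].
In Python, from plant import r, cams, models gives the robot as it stands. The module is installed in compiled form; this text tells all that it offers.
- The arm moves only by the tool jog_arm, never from a script. Its arguments are lists of equal length, an entry for each row: "turn": the turn, a rotation vector about the tool's x, y, z in rad, a list of three; "translation": the shift along the tool's x, y, z in m, a list of three; "grip": the closure, from 0 (fully open) to 1 (shut). In form: {"turn": [[ax, ay, az], ...], "translation": [[tx, ty, tz], ...], "grip": [grip, ...]}. A call has 1 to 20 rows; each row is the pose to reach, as a shift and turn from the pose commanded when the call began, along the tool's axes at that moment; what a row does not reach only later rows make up. A row lasts 1/8 s, in which the tool goes at most 62.5 mm and 10.7 degrees, less where a joint would pass 70% of its speed; a pose out of reach is approached as far as the arm can. A call with a gripper value outside its range is refused whole. The fingers move at their own pace and stop on an object; "force" is the grip in N (left out, the last holds). Time passes only in rows, so rows that repeat a pose let the fingers close. It gives the time, the measured TCP pose, the force, the opening and the grip force at its end, in the units of the state.
- r.get_state(): the state, without advancing time (a new reading comes with each control period).
- cams.snapshot(name): name is "scene" or "top"; returns the picture (480x640x3 uint8, red, green, blue); there is no depth.
- cams.camera_params(name): a dict with "fx", "fy", "cx", "cy" (pixels), "k1" (the pictures are not rectified: a ray, as slopes to the right and down, at radius r is drawn at 1 + k1 r^2 times it, then the intrinsics apply), "eye" and "orientation" of the camera in the world. Camera axes: x right, y up, looking along -z (the intrinsics and any distortion apply to the point x, -y, -z); pixel columns grow to the right and rows downward; lengths in m; the calibration is good to about 2 mm. A picture is of the moment at which its call begins. camera_params takes no time and is no camera call.
- r.finish_job(): hands the job in; it is judged then, once.
Trained networks look in the newest picture that a camera, given by its name, has taken for a name from the list of things; names that differ only in an ending like _2 or _b are one class to them, and where a whole thing is asked for, a point or a joint stands for the part that bears it (a point fixed in the world has none). Each returns a list of dicts, best first, with "p" (0 to 1); they miss things now and then, are a little off and sometimes report something else, mostly with a low value. They report only what shows in the picture. A call takes as long as a camera call.
- models.find_in(camera, name): "position" ([x, y, z] in m, in world coordinates, good to about 4 mm: the middle of the surface that is visible of it).
- models.masks_of(camera, name): "pixels" (480x640 bool, what is visible of it).
- models.place_of(camera, name): "position" ([x, y, z] in m, in world coordinates, good to about 4 mm: a listed point, or the origin of a listed thing).
The state is a dict: "clock": time; "q": joint angles; "qd": joint speeds; "joint_torque": joint torques, N m; "tool_pos": TCP position; "eef_rot": TCP orientation; "contact_force": force on the tool from outside, world axes, zero at the start; "moment": the same for the moment, N m; "opening": opening from 0.0 (shut) to 1.0 (fully open); "finger_force": force on a finger pad.
Only numpy, scipy, OpenCV 4.12 (cv2) and the standard library are available. Lean on these libraries where they do the work, as an engineer would, in place of code of your own. Each camera call takes 0.05 s, during which the arm holds its last target. There are 200 camera calls.

## Working session

There is one attempt and no reset: what is moved stays moved. The work goes in short steps, Python scripts to look and compute and a tool call to move; the robot and the scene stay as the last step left them, time stands still between calls to the robot, and variables do not carry over. Pictures are saved under pics/ and viewed, at most 10 in all, crops included, and the job is handed in when it is done.

Besides the shell and the picture viewer there is one more tool, called as name(argument=value, ...), one argument or row to a line, values as JSON. jog_arm: Moves the arm, as the interface text tells. Its arguments: {"type":"object","properties":{"turn":{"type":"array"},"translation":{"type":"array"},"grip":{"type":"array"},"force":{"type":"number"}},"required":["turn","translation","grip"]}

```bash
mkdir -p pics; python3 - <<'E'
from plant import r,cams,models
import cv2,numpy as np
for c in ("scene","top"):
    cv2.imwrite(f"pics/{c}0.png",cams.snapshot(c)[:,:,::-1])
    p=cams.camera_params(c);print(c,np.round(p["eye"],3))
    for n in ("pocket","shell_foot","shell_centre","gate_hinge","gate_tip","flywheel","pulley","roller","spare","jar","bottle","driver"):
        print(n,[(np.round(d["position"],3).tolist(),round(d["p"],2)) for d in models.place_of(c,n)[:2]])
s=r.get_state();print(s["clock"],s["tool_pos"],s["eef_rot"],s["opening"])
E
```

```text
scene [1.26  0.352 0.636]
pocket [([0.551, 0.053, -0.001], 0.89)]
shell_foot [([0.554, 0.0, 0.001], 0.96)]
shell_centre [([0.555, 0.004, 0.053], 0.78)]
gate_hinge [([0.493, -0.044, 0.016], 0.7)]
gate_tip [([0.514, -0.174, 0.02], 0.75)]
flywheel [([0.692, -0.112, 0.0], 0.91)]
pulley [([0.668, 0.082, -0.001], 0.78), ([0.694, -0.112, 0.002], 0.55)]
roller [([0.537, 0.166, -0.0], 0.54), ([0.512, -0.172, 0.017], 0.25)]
spare [([0.555, 0.003, 0.002], 0.68), ([0.61, 0.258, 0.001], 0.65)]
jar [([0.712, -0.005, 0.0], 0.88), ([0.488, 0.24, -0.003], 0.25)]
bottle [([0.486, 0.238, -0.004], 0.84)]
driver [([0.714, 0.143, 0.001], 0.6)]
top [0.51  0.072 0.833]
pocket [([0.554, 0.054, -0.002], 0.68)]
shell_foot [([0.554, 0.001, 0.008], 0.55)]
shell_centre [([0.557, -0.002, 0.053], 0.85)]
gate_hinge [([0.499, -0.042, 0.015], 0.74)]
gate_tip [([0.512, -0.179, 0.019], 0.61)]
flywheel [([0.693, -0.109, -0.0], 0.96)]
pulley [([0.669, 0.08, 0.0], 0.73)]
roller [([0.538, 0.166, 0.003], 0.42)]
spare [([0.617, 0.262, 0.003], 0.71), ([0.556, -0.001, 0.054], 0.23)]
jar [([0.709, -0.001, -0.001], 0.8)]
bottle [([0.486, 0.24, -0.002], 0.72), ([0.512, -0.179, 0.021], 0.61)]
driver [([0.715, 0.14, 0.004], 0.59)]
1.3 [ 0.27121744 -0.56311105  0.23683147] [9.74924500e-01 2.22535882e-01 2.33517328e-05 2.58376532e-05] 0.9979906760499825
```

View pics/top0.png

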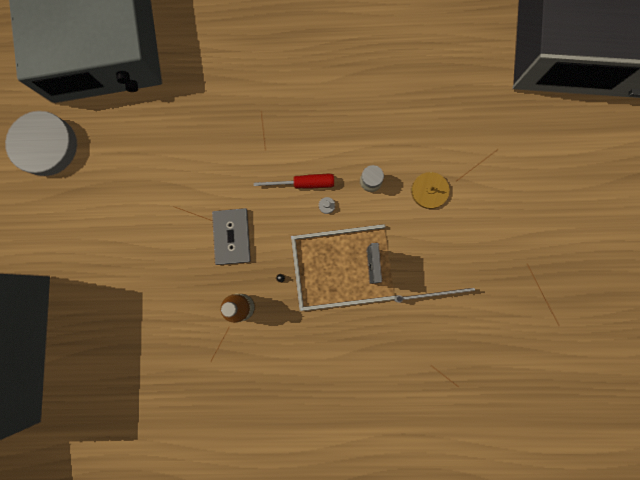

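View pics/scene0.png

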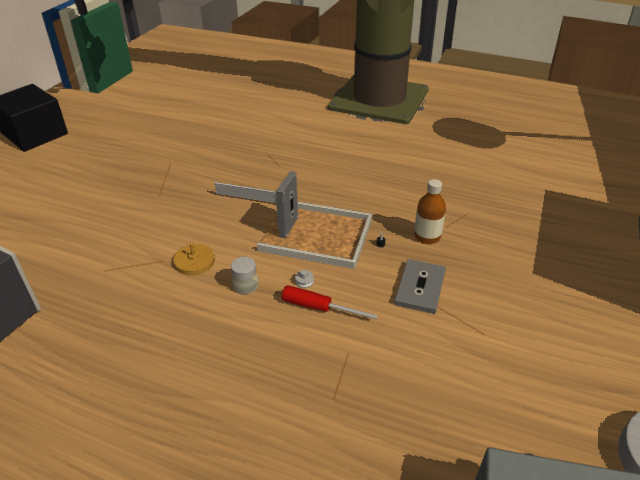

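The top view shows the pocket's mouth to the right (world −y). The shell stands at about (375,263), the hinge is at (397,298), and the gate points straight out to (478,291). The pocket's inward axis is therefore about world (−0.10, 0.995). The scene view agrees, with the shell at (288,205) and the gate from (277,197) to (216,187). The other things are well clear.

jog_arm(
  turn=[
    [0,0,0.35],
    [0,0,0.35],
    [0,0,0.35],
    [0,0,0.35],
    [0,0,0.35],
    [0,0,0.35],
    [0,0,0.35],
    [0,0,0.35],
    [0,0,0.35],
    [0,0,0.35],
    [0,0,0.35],
    [0,0,0.35],
    [0,0,0.35],
    [0,0,0.35],
    [0,0,0.35],
    [0,0,0.35],
  ],
  translation=[
    [0.477,-0.317,0],
    [0.477,-0.317,0],
    [0.477,-0.317,0],
    [0.477,-0.317,0],
    [0.477,-0.317,0],
    [0.477,-0.317,0],
    [0.477,-0.317,0],
    [0.477,-0.317,0],
    [0.477,-0.317,0],
    [0.477,-0.317,0],
    [0.477,-0.317,0],
    [0.477,-0.317,0],
    [0.477,-0.317,0.132],
    [0.477,-0.317,0.132],
    [0.477,-0.317,0.132],
    [0.477,-0.317,0.132],
  ],
  grip=[1,1,1,1,1,1,1,1,1,1,1,1,1,1,1,1],
)

```text
clock: 3.3
tool_pos: [0.5638, -0.0719, 0.106]
eef_rot: [0.999, 0.048, 0.001, 0.0]
contact_force: [0.4, -0.9, 0.4]
opening: 0.0
finger_force: 0.0
```

```bash
python3 - <<'E'
from plant import r,cams,models
import cv2,numpy as np
a=cams.snapshot("scene");b=cams.snapshot("top")
A=cv2.resize(a[120:300,180:420],None,fx=2.5,fy=2.5);B=cv2.resize(b[200:330,280:500],None,fx=2.7,fy=2.7)
cv2.imwrite("pics/s1.png",A[:,:,::-1]);
for c in("scene","top"):
  for n in("shell_centre","shell_foot","gate_hinge","gate_tip","pocket"):print(c,n,[(np.round(d["position"],3).tolist(),round(d["p"],2)) for d in models.place_of(c,n)[:1]])
E
```

```text
scene shell_centre [([0.559, 0.007, 0.054], 0.96)]
scene shell_foot [([0.556, 0.002, 0.001], 0.66)]
scene gate_hinge [([0.493, -0.044, 0.014], 0.87)]
scene gate_tip [([0.515, -0.174, 0.021], 0.97)]
scene pocket [([0.552, 0.052, 0.003], 0.85)]
top shell_centre [([0.558, 0.001, 0.055], 0.39)]
top shell_foot [([0.55, 0.0, 0.008], 0.43)]
top gate_hinge [([0.497, -0.041, 0.016], 0.66)]
top gate_tip [([0.555, 0.003, 0.009], 0.59)]
top pocket [([0.556, 0.055, 0.0], 0.8)]
```

View pics/s1.png

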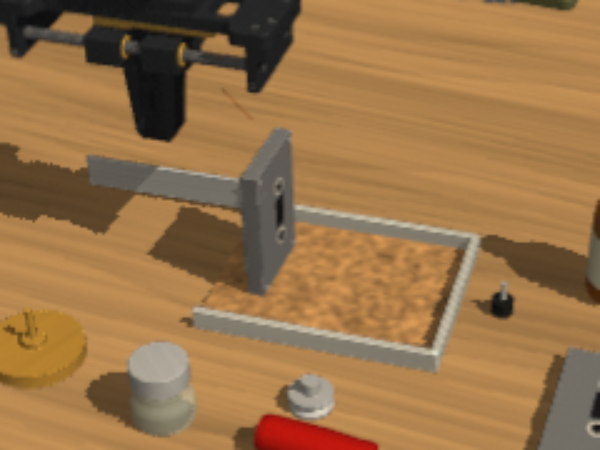

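The closed fingers, at (160,110) in the crop, are centred behind the shell at (265,200) and just below its top. I'll push gently along −y in the tool frame, then back off.

jog_arm(
  turn=[
    [0,0,0],
    [0,0,0],
    [0,0,0],
    [0,0,0],
    [0,0,0],
    [0,0,0],
    [0,0,0],
    [0,0,0],
    [0,0,0],
    [0,0,0],
  ],
  translation=[
    [0,-0.025,0],
    [0,-0.04,0],
    [0,-0.047,0],
    [0,-0.053,0],
    [0,-0.059,0],
    [0,-0.065,0],
    [0,-0.07,0],
    [0,-0.075,0],
    [0,-0.075,0],
    [0,-0.075,0],
  ],
  grip=[1,1,1,1,1,1,1,1,1,1],
)

```text
clock: 5.15
tool_pos: [0.556, 0.0039, 0.1048]
eef_rot: [0.999, 0.049, 0.0, 0.0]
contact_force: [0.3, 0.1, -0.4]
opening: 0.005
finger_force: 0.0
```

```bash
python3 - <<'E'
from plant import r,cams,models
import cv2,numpy as np
a=cams.snapshot("scene")
A=cv2.resize(a[120:300,180:420],None,fx=2.5,fy=2.5)
cv2.imwrite("pics/s2.png",A[:,:,::-1]);print(r.get_state()["tool_pos"])
for n in("shell_centre","shell_foot"):print(n,[(np.round(d["position"],3).tolist(),round(d["p"],2)) for d in models.place_of("scene",n)[:1]])
E
```

```text
[0.55603272 0.00374414 0.10481304]
shell_centre [([0.557, 0.004, 0.052], 0.71)]
shell_foot [([0.555, 0.003, 0.002], 0.69)]
```

View pics/s2.png

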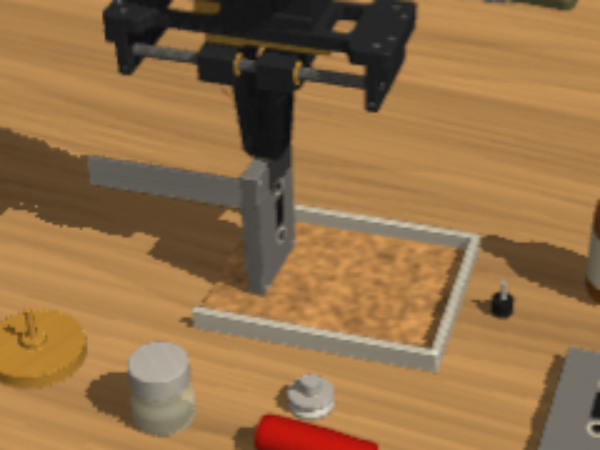

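```bash
cat > h.py <<'E'
import numpy as np
from plant import r,cams,models
from scipy.spatial.transform import Rotation as R
def proj(c,P):
    p=cams.camera_params(c)
    v=R.from_quat(p["orientation"]).inv().apply(np.atleast_2d(P)-np.array(p["eye"]))
    s=np.c_[v[:,0]/-v[:,2],-v[:,1]/-v[:,2]];s=s*(1+p["k1"]*(s**2).sum(1,keepdims=True))
    return s*[p["fx"],p["fy"]]+[p["cx"],p["cy"]]
E
python3 - <<'E'
from h import *
import cv2
t=cams.snapshot("top");cv2.imwrite("pics/t2.png",cv2.resize(t[200:330,280:500],None,fx=3.6,fy=3.6)[:,:,::-1])
s=r.get_state();print(s["tool_pos"],s["contact_force"])
for z in (.086,.104,.125):print(z,((proj("scene",[[.556,.004,z],[.565,.021,z],[.565,-.014,z]])-[180,120])*2.5).round())
c=np.array([.555,.002,0]);u=np.array([-.1,.995,0]);w=np.array([.995,.1,0])
P=[c+a*.006*u+b*.032*w+[0,0,z] for z in(.004,.104) for a in(-1,1) for b in(-1,1)]
print(((proj("scene",P)-[180,120])*2.5).round())
E
```

```text
[0.55604642 0.00379059 0.10481963] [ 0.58496357  0.31778896 -0.83105266]
0.086 [[268. 174.]
 [286. 186.]
 [239. 175.]]
0.104 [[267. 152.]
 [285. 164.]
 [237. 154.]]
0.125 [[266. 126.]
 [284. 138.]
 [235. 127.]]
[[278. 238.]
 [249. 292.]
 [293. 241.]
 [265. 295.]
 [272. 124.]
 [241. 176.]
 [288. 127.]
 [258. 178.]]
```

View pics/t2.png

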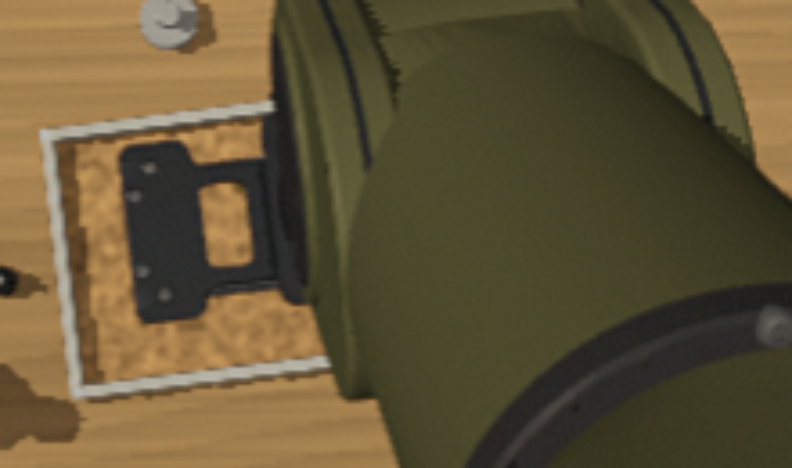

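```bash
python3 - <<'E'
from h import *
print(r.tips_ahead)
for z in (.086,.095,.106):print(z,((proj("scene",[[.564,-.072,z],[.573,-.055,z],[.573,-.09,z]])-[180,120])*2.5).round())
E
```

```text
0.019
0.086 [[164. 157.]
 [180. 169.]
 [134. 159.]]
0.095 [[162. 147.]
 [178. 158.]
 [133. 148.]]
0.106 [[161. 133.]
 [177. 145.]
 [131. 135.]]
```

The picture shows the fingertips about level with the reported TCP, near z 0.105, rather than 19 mm below it. They passed just over the shell, which hasn't moved. I'll go back, lower by 25 mm and push again.

jog_arm(
  turn=[
    [0,0,0],
    [0,0,0],
    [0,0,0],
    [0,0,0],
    [0,0,0],
  ],
  translation=[
    [0,0.04,-0.005],
    [0,0.075,-0.005],
    [0,0.075,0.0],
    [0,0.075,0.025],
    [0,0.075,0.025],
  ],
  grip=[1,1,1,1,1],
)

```text
clock: 5.98
tool_pos: [0.5619, -0.069, 0.0784]
eef_rot: [0.999, 0.05, -0.002, -0.001]
contact_force: [-0.3, 0.6, 0.1]
opening: 0.005
finger_force: 0.0
```

jog_arm(
  turn=[
    [0,0,0],
    [0,0,0],
    [0,0,0],
    [0,0,0],
    [0,0,0],
    [0,0,0],
    [0,0,0],
    [0,0,0],
    [0,0,0],
    [0,0,0],
  ],
  translation=[
    [0,-0.025,0],
    [0,-0.04,0],
    [0,-0.047,0],
    [0,-0.053,0],
    [0,-0.059,0],
    [0,-0.065,0],
    [0,-0.07,0],
    [0,-0.075,0],
    [0,-0.075,0],
    [0,-0.075,0],
  ],
  grip=[1,1,1,1,1,1,1,1,1,1],
)

```text
clock: 7.22
tool_pos: [0.556, 0.0038, 0.0798]
eef_rot: [0.999, 0.049, 0.0, 0.0]
contact_force: [-0.5, -0.8, -0.2]
opening: 0.005
finger_force: 0.0
```

```bash
python3 - <<'E'
from h import *
import cv2
a=cams.snapshot("scene")
A=cv2.resize(a[120:300,180:420],None,fx=2.5,fy=2.5)
cv2.imwrite("pics/s3.png",A[:,:,::-1]);print(r.get_state()["tool_pos"])
for n in("shell_centre","shell_foot","gate_tip"):print(n,[(np.round(d["position"],3).tolist(),round(d["p"],2)) for d in models.place_of("scene",n)[:1]])
E
```

```text
[0.556042   0.00371344 0.0798316 ]
shell_centre [([0.553, 0.064, 0.009], 0.84)]
shell_foot [([0.555, 0.011, 0.006], 0.91)]
gate_tip [([0.511, -0.174, 0.017], 0.92)]
```

View pics/s3.png

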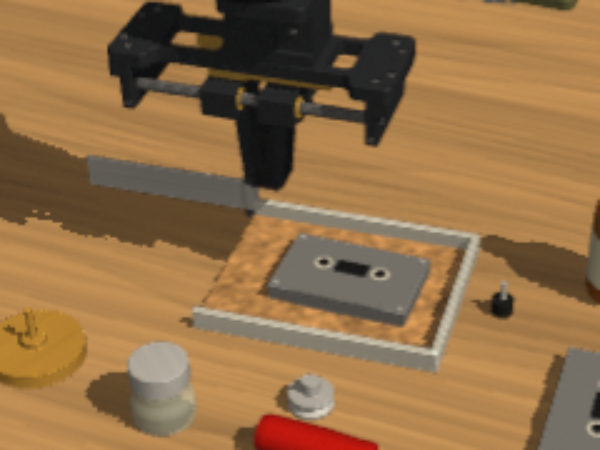

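The shell now lies flat inside the pocket, at crop (350,280), clear of the mouth. Next I'll work out the gate sweep.

```bash
python3 - <<'E'
from h import *
s=r.get_state();p0=np.array([.556,.0038]);
w=np.array([.9952,.0978]);ty=np.array([.0978,-.9952]);H=np.array([.495,-.0425])
f=lambda P:(np.round([(P-p0)@w,(P-p0)@ty],3)).tolist()
print("start",f(np.array([.477,-.136])))
for b,Rr in zip(np.radians(np.arange(-90,9,7)),np.linspace(.08,.1,15)):
    d=np.array([np.cos(b),np.sin(b)]);n=np.array([-d[1],d[0]])
    P=H+Rr*d-.002*n-.009*w+.0175*ty
    print(round(np.degrees(b)),f(P),P.round(3))
E
```

```text
start [-0.092, 0.131]
-90 [-0.084, 0.137] [ 0.486 -0.141]
-83 [-0.074, 0.139] [ 0.496 -0.142]
-76 [-0.064, 0.14] [ 0.506 -0.142]
-69 [-0.054, 0.139] [ 0.516 -0.14 ]
-62 [-0.043, 0.138] [ 0.526 -0.137]
-55 [-0.033, 0.135] [ 0.536 -0.133]
-48 [-0.023, 0.13] [ 0.546 -0.128]
-41 [-0.014, 0.124] [ 0.554 -0.121]
-34 [-0.005, 0.117] [ 0.562 -0.114]
-27 [0.003, 0.109] [ 0.57  -0.105]
-20 [0.01, 0.1] [ 0.576 -0.095]
-13 [0.016, 0.09] [ 0.581 -0.084]
-6 [0.021, 0.079] [ 0.584 -0.073]
1 [0.024, 0.068] [ 0.586 -0.061]
8 [0.026, 0.055] [ 0.587 -0.049]
```

jog_arm(
  turn=[
    [0,0,0],
    [0,0,0],
    [0,0,0],
    [0,0,0],
    [0,0,0],
    [0,0,0],
    [0,0,0],
    [0,0,0],
  ],
  translation=[
    [-0.05,0.05,-0.01],
    [-0.1,0.1,-0.01],
    [-0.1,0.137,0],
    [-0.1,0.137,0],
    [-0.1,0.137,0.03],
    [-0.1,0.137,0.05],
    [-0.1,0.137,0.058],
    [-0.1,0.137,0.058],
  ],
  grip=[1,1,1,1,1,1,1,1],
)

```text
clock: 8.43
tool_pos: [0.4702, -0.1415, 0.0217]
eef_rot: [0.999, 0.05, -0.0, -0.0]
contact_force: [-0.7, -0.7, 0.5]
opening: 0.004
finger_force: 0.0
```

```bash
python3 - <<'E'
from h import *
import cv2
a=cams.snapshot("scene")
A=cv2.resize(a[120:300,180:420],None,fx=2.5,fy=2.5)
cv2.imwrite("pics/s4.png",A[:,:,::-1]);s=r.get_state();print(s["tool_pos"],s["contact_force"])
E
```

```text
[ 0.47036032 -0.14170529  0.02208674] [ 0.56404858 -0.70663135  0.45288043]
```

View pics/s4.png

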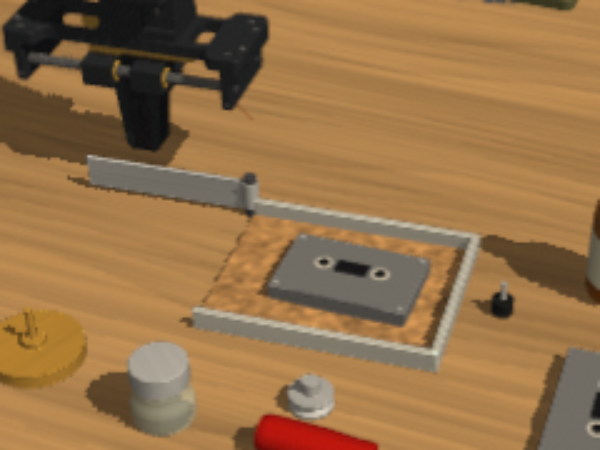

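```bash
python3 - <<'E'
from h import *
for z in (.003,.012,.022,.03):print(z,((proj("scene",[[.479,-.124,z],[.479,-.159,z],[.4705,-.1415,z]])-[180,120])*2.5).round().tolist())
E
```

```text
0.003 [[165.0, 174.0], [126.0, 165.0], [151.0, 164.0]]
0.012 [[164.0, 165.0], [125.0, 156.0], [150.0, 154.0]]
0.022 [[163.0, 154.0], [123.0, 145.0], [148.0, 144.0]]
0.03 [[162.0, 145.0], [122.0, 136.0], [147.0, 135.0]]
```

The fingers are behind the gate with their tips at about z 0.023. I'll go 8 mm lower and sweep the gate shut.

jog_arm(
  turn=[
    [0,0,0],
    [0,0,0],
    [0,0,0],
    [0,0,0],
    [0,0,0],
    [0,0,0],
    [0,0,0],
    [0,0,0],
    [0,0,0],
    [0,0,0],
    [0,0,0],
    [0,0,0],
    [0,0,0],
    [0,0,0],
    [0,0,0],
    [0,0,0],
  ],
  translation=[
    [0,0,0.008],
    [0.013,0.0,0.008],
    [0.026,0.002,0.008],
    [0.036,0.003,0.008],
    [0.046,0.002,0.008],
    [0.057,0.001,0.008],
    [0.067,-0.002,0.008],
    [0.077,-0.007,0.008],
    [0.086,-0.013,0.008],
    [0.095,-0.02,0.008],
    [0.103,-0.028,0.008],
    [0.11,-0.037,0.008],
    [0.116,-0.047,0.008],
    [0.121,-0.058,0.008],
    [0.123,-0.065,0.008],
    [0.123,-0.065,0.008],
  ],
  grip=[1,1,1,1,1,1,1,1,1,1,1,1,1,1,1,1],
)

```text
clock: 10.48
tool_pos: [0.5861, -0.0642, 0.0138]
eef_rot: [0.999, 0.05, 0.0, -0.0]
contact_force: [-0.2, -0.4, 0.1]
opening: 0.006
finger_force: 0.0
```

```bash
python3 - <<'E'
from h import *
import cv2
a=cams.snapshot("scene")
A=cv2.resize(a[120:300,180:420],None,fx=2.5,fy=2.5)
cv2.imwrite("pics/s5.png",A[:,:,::-1]);s=r.get_state();print(s["tool_pos"],s["contact_force"])
for n in("gate_tip","shell_centre"):print(n,[(np.round(d["position"],3).tolist(),round(d["p"],2)) for d in models.place_of("scene",n)[:1]])
E
```

```text
[ 0.58596537 -0.06511193  0.01385369] [-0.00105418  0.03008555  0.17825993]
gate_tip [([0.632, -0.047, 0.018], 0.6)]
shell_centre [([0.557, 0.066, 0.006], 0.88)]
```

View pics/s5.png

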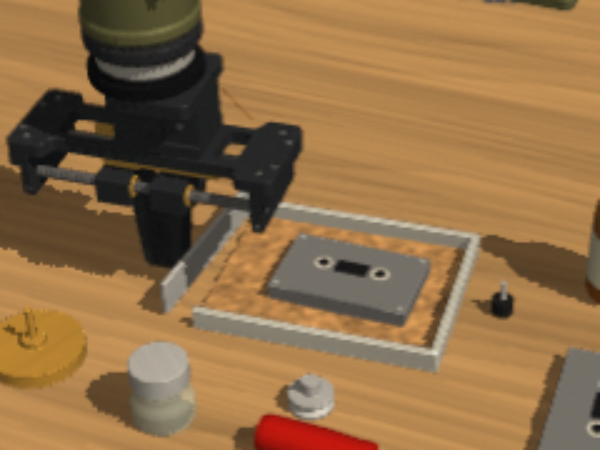

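The gate is following, with its tip at (165,300) in the crop. It's a few degrees short of shut, so I'll push on in small steps until it meets the stop.

jog_arm(
  turn=[
    [0,0,0],
    [0,0,0],
    [0,0,0],
    [0,0,0],
    [0,0,0],
  ],
  translation=[
    [0,-0.004,0],
    [0,-0.007,0],
    [0,-0.01,0],
    [0,-0.012,0],
    [0,-0.012,0],
  ],
  grip=[1,1,1,1,1],
)

```text
clock: 11.25
tool_pos: [0.5848, -0.053, 0.0138]
eef_rot: [0.999, 0.05, -0.0, -0.0]
contact_force: [0.3, -0.1, -0.0]
opening: 0.004
finger_force: 0.0
```

jog_arm(
  turn=[
    [0,0,0],
    [0,0,0],
    [0,0,0],
    [0,0,0],
  ],
  translation=[
    [0,-0.002,0],
    [0,-0.004,0],
    [0,-0.006,0],
    [0,-0.006,0],
  ],
  grip=[1,1,1,1],
)

```text
clock: 11.75
tool_pos: [0.5844, -0.0493, 0.0139]
eef_rot: [0.999, 0.049, 0.0, 0.001]
contact_force: [1.1, -4.3, -0.3]
opening: 0.006
finger_force: 2.5
```

The force is rising at the stop. I'll press slightly more, then retreat straight back and up.

jog_arm(
  turn=[
    [0,0,0],
    [0,0,0],
    [0,0,0],
    [0,0,0],
  ],
  translation=[
    [0,-0.002,0],
    [0,-0.004,0],
    [0,-0.004,0],
    [0,-0.004,0],
  ],
  grip=[1,1,1,1],
)

```text
clock: 12.25
tool_pos: [0.5843, -0.0492, 0.0139]
eef_rot: [0.999, 0.047, 0.001, 0.003]
contact_force: [2.1, -11.0, -2.4]
opening: 0.007
finger_force: 5.6
```

jog_arm(
  turn=[
    [0,0,0],
    [0,0,0],
    [0,0,0],
    [0,0,0],
    [0,0,0],
    [0,0,0],
    [0,0,0],
    [0,0,0],
    [0,0,0],
  ],
  translation=[
    [0,0.008,0],
    [0,0.02,0],
    [0,0.02,-0.05],
    [0,0.02,-0.1],
    [-0.05,0.07,-0.15],
    [-0.1,0.12,-0.15],
    [-0.1,0.18,-0.15],
    [-0.1,0.2,-0.15],
    [-0.1,0.2,-0.15],
  ],
  grip=[1,1,1,1,1,1,1,1,1],
)

```text
clock: 13.38
tool_pos: [0.503, -0.2567, 0.1641]
eef_rot: [0.999, 0.046, 0.0, 0.001]
contact_force: [-0.4, 0.5, -0.5]
opening: 0.005
finger_force: 0.0
```

```bash
python3 - <<'E'
from h import *
import cv2
a=cams.snapshot("scene");b=cams.snapshot("top")
A=cv2.resize(a[120:300,180:420],(480,360));B=cv2.resize(b[210:330,270:410],None,fx=2.2,fy=3)[:360]
cv2.imwrite("pics/s6.png",np.hstack([A,B])[:,:,::-1]);s=r.get_state();print(s["clock"],s["tool_pos"],s["contact_force"])
for c in("scene","top"):
 for n in("gate_tip","gate_hinge","shell_centre","shell_foot","pocket","flywheel","jar","pulley","roller"):print(c,n,[(np.round(d["position"],3).tolist(),round(d["p"],2)) for d in models.place_of(c,n)[:1]])
E
```

```text
13.475 [ 0.50403635 -0.25153945  0.16373683] [-0.04877076 -0.34022882 -0.07191155]
scene gate_tip [([0.63, -0.031, 0.016], 0.82)]
scene gate_hinge [([0.492, -0.045, 0.015], 0.64)]
scene shell_centre [([0.554, 0.066, 0.01], 0.87)]
scene shell_foot [([0.558, 0.013, 0.008], 0.74)]
scene pocket [([0.552, 0.05, 0.001], 0.6)]
scene flywheel [([0.691, -0.112, 0.004], 0.95)]
scene jar [([0.718, -0.003, 0.001], 0.96)]
scene pulley [([0.666, 0.078, 0.003], 0.62)]
scene roller [([0.615, 0.261, -0.0], 0.71)]
top gate_tip [([0.629, -0.035, 0.022], 0.59)]
top gate_hinge [([0.498, -0.042, 0.016], 0.58)]
top shell_centre [([0.551, 0.058, 0.009], 0.9)]
top shell_foot [([0.551, 0.012, 0.013], 0.77)]
top pocket [([0.693, -0.107, -0.002], 0.2)]
top flywheel [([0.691, -0.107, 0.001], 0.6)]
top jar [([0.71, -0.002, -0.002], 0.57)]
top pulley [([0.668, 0.083, -0.002], 0.65)]
top roller [([0.535, 0.164, 0.003], 0.48)]
```

View pics/s6.png

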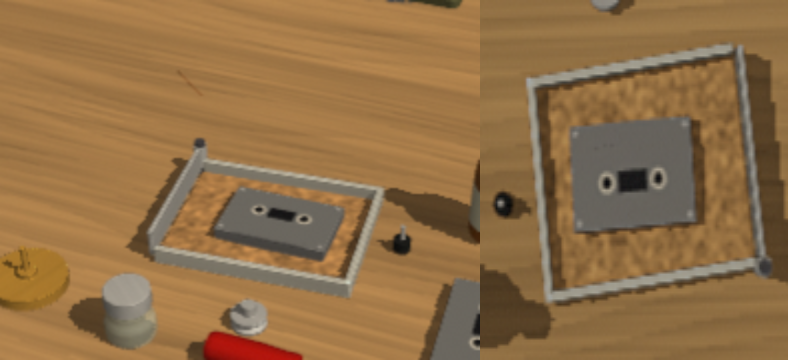

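The gate closes the mouth, running from (200,145) to (153,245) in the scene crop and parallel to the opposite rim in the top crop. The shell lies flat inside and everything else is where it was.

```bash
python3 -c "
from plant import r
print(r.finish_job())"
```

```text
the job is handed in; nothing more can be done
None
```

The shell lies flat on the pocket's floor, the gate is pushed shut against its stop, nothing else appears to have moved, and the job was handed in at about 13.5 s.

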